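# Slide the pepper mill into the free bay of the condiment rack

### The job

Push the tall dark wooden pepper mill along the counter into the free bay of the low steel condiment rack, the bay with the green spot, until its whole foot stands between the rails. It must stay standing on the counter all the way: push it gently with the fingertips low on its broad foot, without tipping, gripping or lifting it. Leave the white salt mill, the red sauce bottle and the steel pot where they are.

Things in the scene. Friction and masses are not known exactly. Their poses are not given: they have to be found in the camera images.
- pepper_mill: Loose dark wooden pepper mill, 215 mm tall, 0.24 to 0.43 kg. Origin: centre of its underside, z up. Foot: upright cylinder 56 mm in diameter, 0 to 34 mm high; above it slimmer (waist 32 mm, head 46 mm across). Friction near 0.6: pushed on the foot it slides, pushed higher it tips over. It starts between robot and rack, with clear counter from it to the bays.
- rack: Steel bars screwed to the counter, 20 mm high, 6 mm thick, no floor: three dividers along its x and a back rail at +x make two bays, each 84 mm wide, 95 mm deep, open to the front (-x, robot side). Origin: middle of centre divider, on the counter; x points into the bays. Bay centres (0, +-45 mm); divider fronts at x = -47.5 mm, back rail face at +47.5 mm. Yaw up to 0.25 rad.
- marker: Flat green round spot, 60 mm in diameter, stuck on the counter (less than 1 mm thick, nothing to bump into) at the centre of the free bay. Origin: its centre on the counter; its axes are parallel to the rack's, so the mill enters along its +x.
- salt_mill: Loose white salt mill, same shape and size as the pepper mill, standing in the other bay. Origin: centre of its underside. Not to be moved.
- sauce_bottle: Loose red sauce bottle, 60 mm in diameter, 180 mm tall, standing to one side of the rack's front. Origin: centre of its underside. Not to be moved.
- steel_pot: Loose open steel pot, 84 mm in diameter, 75 mm tall, standing to the other side of the rack's front. Origin: centre of its underside. Not to be moved.

How it is judged:
At the end, for the whole second after the job is handed in: The pepper mill stands upright (within 0.05 rad) and still on the counter in the bay with the green spot, its foot standing out past the front ends of the dividers by no more than about 5 mm; salt mill, sauce bottle and pot are within 20 mm of where they stood (x of pepper_mill in the frame of marker between -0.025 and 0.028 m and y of pepper_mill in the frame of marker between -0.022 and 0.022 m and angle between each of pepper_mill, salt_mill's own z axis and vertical below 0.05 rad and height (world z) of pepper_mill below 0.004 m and linear speed of pepper_mill below 0.01 m/s and distance of each of salt_mill, sauce_bottle, steel_pot from where it was at the start of the episode below 0.02 m); the robot touches nothing.
It fails at once if the pepper mill is tipped by more than 0.25 rad (angle between pepper_mill's own z axis and vertical above 0.25 rad).
It fails at once if the pepper mill is lifted more than 12 mm off the counter (height (world z) of pepper_mill above 0.012 m).
It fails at once if the pepper mill is gripped or shoved hard: the fingers bear on it with more than 25 N (contact force between the fingers and pepper_mill above 25 N).
It fails at once if the salt mill is moved more than 20 mm or tipped (distance of salt_mill from where it was at the start of the episode above 0.02 m or angle between salt_mill's own z axis and vertical above 0.25 rad).
It fails at once if the sauce bottle or the steel pot is moved more than 20 mm (distance of any of sauce_bottle, steel_pot from where it was at the start of the episode above 0.02 m).
It also fails if it takes over 48 s, if anything falls off the work surface, if the arm or the gripper's body presses on something with over 40 N, if the wrist force passes 120 N, or if a joint passes its speed limit or range.

### The arm

A 7-joint arm with a two-finger parallel gripper is mounted at the origin on the work surface. World frame = base frame: x ahead of the robot, y to its left, z up, the work surface at z = 0. Lengths are in m, angles in rad, forces in N, time in s.
With the tool pointing down it reaches from about 0.425 to 0.925 m from the base axis. Payload 6.8 kg.
Tool frame: the origin (TCP) lies between the finger pads; the fingertips stand 11 mm ahead of it and the grasp point (between the pads) lies 8 mm behind it; z points along the fingers, y is the line along which they close (so a half turn about z gives the same grasp; the last joint's range is limited). The gripper opens to 85 mm and grips with 20 to 120 N. Pads are 22 mm wide; open, the fingers measure 114 mm over their backs; the gripper's body (76 mm by 85 mm) begins 54 mm behind the grasp point. The pads swing forward as they close: fully open they stand 13 mm farther back than shut.
Start: joints at [1.241, 0.477, 0.022, 1.555, -0.011, 1.109, -0.083], TCP at [0.148, -0.658, 0.242] pointing down, gripper open.
Joint ranges: [-2.96, 2.96], [-0.34, 2.1], [-1.41, 1.46], [0.24, 2.44], [-1.37, 4.51], [0.17, 1.92], [-2.96, 2.96]. Speed limits (rad/s): [2.39, 2.39, 3.14, 3.14, 3.14, 3.14, 3.14].

### API

Orientations are given as a rotation vector (axis times angle).
In Python, from bench import r gives the robot as it stands.
- The arm moves only by the tool send_rows, never from a script. Its argument "deltas" is a list of rows, each an object of numbers: "dx", "dy", "dz": the shift along the world's x, y, z in mm; "rx", "ry", "rz": the turn, a rotation vector about the world's x, y, z in degrees. A call has 1 to 5 rows; each row is the pose to reach, as a shift and turn from the pose commanded when the call began; what a row does not reach only later rows make up. A row lasts 1/12 s, in which the tool goes at most 41.7 mm and 7.16 degrees, less where a joint would pass 70% of its speed; a pose out of reach is approached as far as the arm can. A call with a gripper value outside its range is refused whole. "jaw" is the finger opening in mm, from 0 to 85.4, set as the call begins (left out, the last holds). The fingers move at their own pace and stop on an object; "newtons" is the grip in N (left out, the last holds). Time passes only in rows, so rows that repeat a pose let the fingers close. It gives the time, the measured TCP pose, the force, the opening and the grip force at its end, in the units of the state.
- r.get_obs(): the state, without advancing time (a new reading comes with each control period).
- r.grab_frame(name): name is "scene" or "top" or "wrist"; returns a dict with "frame" (480x640x3 uint8, blue, green, red), "z_map" (480x640 float32, m along the optical axis (not along the pixel's ray), 0 where there is no reading), "vertical_fov" (degrees; the focal length in pixels is half the picture's height over the tangent of half this angle, whatever the lens; pixels are square), "cx", "cy" (the principal point, pixels), "xyz" and "orientation" of the camera in the world. Camera axes: x right, y down, z forward; pixel columns grow to the right and rows downward; lengths in m; the calibration is good to about 2 mm. A picture is of the moment at which its call begins.
- r.hand_in(): hands the job in; it is judged then, once.
The state is a dict: "clock": time; "joints": joint angles; "qvel": joint speeds; "tau": joint torques, N m; "tcp_pos": TCP position; "orientation": TCP orientation; "contact_force": force on the tool from outside, world axes, zero at the start; "moment": the same for the moment, N m; "grip_width": finger opening in m; "gripper_force": force on a finger pad.
Only numpy, scipy, OpenCV 4.12 (cv2) and the standard library are available. Lean on these libraries where they do the work, as an engineer would, in place of code of your own. Each camera call takes 0.05 s, during which the arm holds its last target. There are 200 camera calls.

## Working session

There is one attempt and no reset: what is moved stays moved. The work goes in short steps, Python scripts to look and compute and a tool call to move; the robot and the scene stay as the last step left them, time stands still between calls to the robot, and variables do not carry over. Pictures are saved under pics/ and viewed, at most 10 in all, crops included, and the job is handed in when it is done.

Besides the shell and the picture viewer there is one more tool, called after "Emit:" as name(argument=value, ...), one argument or row to a line, values as JSON. send_rows: Moves the arm, as the interface text tells. Its arguments: {"type":"object","properties":{"deltas":{"type":"array","items":{"type":"object","properties":{"dx":{"type":"number"},"dy":{"type":"number"},"dz":{"type":"number"},"rx":{"type":"number"},"ry":{"type":"number"},"rz":{"type":"number"}}}},"jaw":{"type":"number"},"newtons":{"type":"number"}},"required":["deltas"]}

```bash
mkdir -p pics
cat > h.py <<'E'
import numpy as np, cv2
from scipy.spatial.transform import Rotation as R
from bench import r
def cloud(f):
    z=f["z_map"]; H,W=z.shape
    fl=H/2/np.tan(np.radians(f["vertical_fov"])/2)
    v,u=np.mgrid[:H,:W]
    p=np.stack([(u-f["cx"])/fl*z,(v-f["cy"])/fl*z,z],-1)
    o=np.array(f["orientation"],float)
    M=R.from_rotvec(o).as_matrix() if o.size==3 else (R.from_quat(o).as_matrix() if o.size==4 else o.reshape(3,3))
    w=p@M.T+np.array(f["xyz"]); w[z==0]=np.nan
    return w
E
python3 - <<'E'
from h import *
print(r.get_obs())
for n in("top","scene"):
    f=r.grab_frame(n); cv2.imwrite(f"pics/{n}0.png",f["frame"]); np.save(n+"0.npy",cloud(f)); print(n,f["xyz"],f["orientation"],f["vertical_fov"],f["cx"],f["cy"])
E
```

```text
{'clock': 0.0, 'joints': array([ 1.24089408,  0.47783138,  0.02232027,  1.55646114, -0.01149033,
        1.10929997, -0.08310784]), 'qvel': array([ 7.94861564e-04,  6.85523323e-05, -2.82903488e-04, -6.70589163e-05,
        8.13149422e-04,  9.80932378e-04,  3.18664480e-04]), 'tau': array([-7.22855602e-04, -5.96454406e+01,  1.60778582e+00, -2.81197000e+01,
        1.24153990e-02,  9.40399943e-03, -2.56235012e-06]), 'tcp_pos': array([ 0.14835966, -0.65789981,  0.24130026]), 'orientation': array([-3.12045864e+00, -3.47543838e-01,  5.43079114e-04]), 'contact_force': array([ 0.92837326, -0.30594577, -0.11849978]), 'moment': array([-0.01804113, -0.02636903,  0.01093267]), 'gripper_force': 0.0, 'grip_width': 0.0857047758134068}
top [0.41150055 0.04551305 1.27887283] [-2.13923474  2.16040913 -0.15389836] 42.626347151491984 310.06748960127095 240.16308587203807
scene [0.97484447 0.0961287  0.71965979] [-1.76905195 -2.13757871  0.52036455] 51.225205651620904 314.02122836884314 238.4744730573859
```

View pics/top0.png

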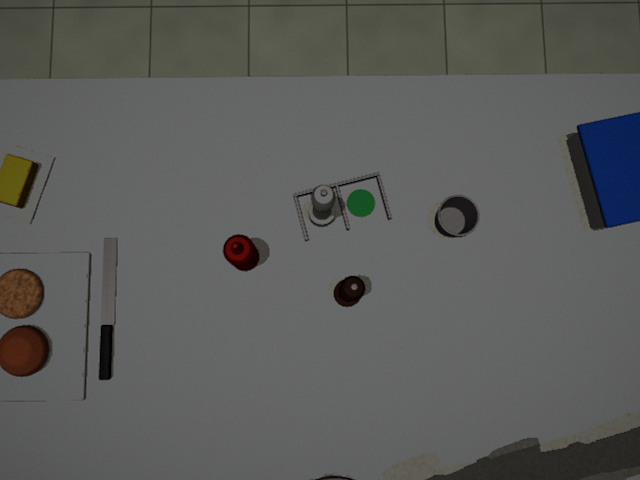

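The top view shows the spot near (361,203), the pepper mill foot near (348,293), the salt mill at (322,205), the bottle at (241,253) and the pot at (457,216). The rack's dividers end near (307,239), (348,229) and (390,218).

Run:
```python
from h import *
im=cv2.imread("pics/top0.png").astype(int); w=np.load("top0.npy")
b,g,r_=im[...,0],im[...,1],im[...,2]
m=(g>r_+40)&(g>b+30); v,u=np.where(m); print("spot",u.mean(),v.mean(),m.sum(),np.nanmean(w[m],0))
m2=m.copy(); print("table z",np.nanmedian(w[300:400,200:300,2]))
def obj(u0,u1,v0,v1):
    c=w[v0:v1,u0:u1].reshape(-1,3); 
    for lo,hi in((.02,.04),(.04,.12),(.12,.17),(.17,.23)):
        s=c[(c[:,2]>lo)&(c[:,2]<hi)]
        if len(s)>4: 
            (cx,cy),rad=cv2.minEnclosingCircle(s[:,:2].astype(np.float32)); print(lo,hi,len(s),s.min(0).round(3),s.max(0).round(3),"circ",round(cx,4),round(cy,4),round(rad,4))
for n,a in dict(pepper=(325,375,265,315),salt=(306,336,178,228),bottle=(215,270,228,280),pot=(430,485,190,242)).items(): print(n);obj(*a)
for n,(u,v) in dict(bl=(294,195),br=(379,175),l=(307,239),c=(348,229),rr=(390,218)).items(): print(n,w[v,u].round(4))
# rail pts
s=w[165:245,285:400].reshape(-1,3); s=s[(s[:,2]>.012)&(s[:,2]<.024)]
print(len(s)); rc=cv2.minAreaRect(s[:,:2].astype(np.float32)*1000); print(rc, cv2.boxPoints(rc))
crop=cv2.resize(im[170:320,280:400].astype(np.uint8),None,fx=4,fy=4,interpolation=cv2.INTER_CUBIC); cv2.imwrite("pics/crop.png",crop)
```

```text
spot 360.50513698630135 202.6044520547945 584 [ 0.67112249 -0.06620428  0.00172187]
table z 0.0005934958142299607
pepper
0.02 0.04 151 [ 0.453 -0.056  0.02 ] [ 0.503 -0.006  0.04 ] circ 0.4795 -0.033 0.0276
0.04 0.12 68 [ 0.454 -0.041  0.04 ] [ 0.493 -0.01   0.08 ] circ 0.4735 -0.0275 0.0215
0.12 0.17 7 [ 0.461 -0.022  0.14 ] [ 0.497 -0.013  0.169] circ 0.4789 -0.0204 0.018
0.17 0.23 501 [ 0.457 -0.056  0.17 ] [ 0.502 -0.011  0.219] circ 0.4797 -0.034 0.0231
salt
0.02 0.04 203 [ 0.619 -0.012  0.02 ] [0.707 0.049 0.04 ] circ 0.6656 0.0111 0.0468
0.04 0.12 187 [ 0.621 -0.006  0.04 ] [0.657 0.041 0.12 ] circ 0.6453 0.0169 0.0259
0.12 0.17 53 [ 0.625 -0.001  0.123] [0.644 0.037 0.17 ] circ 0.6398 0.018 0.02
0.17 0.23 471 [ 0.624 -0.005  0.171] [0.668 0.038 0.218] circ 0.6466 0.0165 0.0228
bottle
0.02 0.04 34 [0.528 0.148 0.02 ] [0.57  0.186 0.04 ] circ 0.55 0.1681 0.0274
0.04 0.12 173 [0.528 0.147 0.041] [0.587 0.201 0.12 ] circ 0.5579 0.1766 0.0302
0.12 0.17 709 [0.529 0.148 0.12 ] [0.586 0.207 0.169] circ 0.558 0.1773 0.0298
0.17 0.23 37 [0.551 0.171 0.17 ] [0.564 0.182 0.183] circ 0.5548 0.1763 0.0053
pot
0.02 0.04 204 [ 0.593 -0.289  0.02 ] [ 0.663 -0.217  0.04 ] circ 0.6285 -0.2535 0.037
0.04 0.12 642 [ 0.588 -0.296  0.04 ] [ 0.67  -0.213  0.082] circ 0.6299 -0.2537 0.043
bl [0.6847 0.0739 0.0207]
br [ 0.7258 -0.1046  0.0211]
l [0.5921 0.0477 0.018 ]
c [ 0.6124 -0.0377  0.0168]
rr [ 0.6344 -0.1254  0.0188]
646
((661.4741821289062, -26.625343322753906), (101.33599853515625, 186.4645233154297), 13.958673477172852) [[ 589.81274    51.63153 ]
 [ 634.7921   -129.32669 ]
 [ 733.1356   -104.88222 ]
 [ 688.15625    76.076004]]
```

View pics/scene0.png

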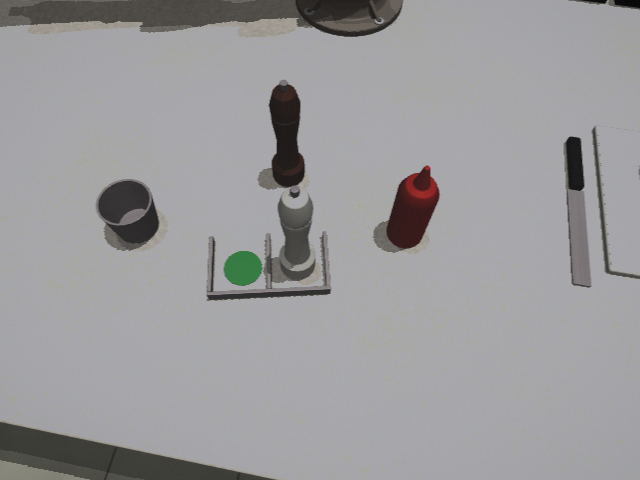

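Emit:
send_rows(
  deltas=[
    {"dx":15,"dy":36,"dz":15,"rz":-5},
    {"dx":30,"dy":72,"dz":30,"rz":-10},
    {"dx":45,"dy":108,"dz":45,"rz":-15},
    {"dx":60,"dy":144,"dz":60,"rz":-20},
    {"dx":75,"dy":180,"dz":75,"rz":-22.7},
  ],
  jaw=36,
)

```text
$.deltas[0]: bad value
```

Emit:
send_rows(
  deltas=[
    {"dx":15,"dy":36},
    {"dx":30,"dy":72},
    {"dx":45,"dy":108},
    {"dx":60,"dy":144},
    {"dx":75,"dy":180},
  ],
)

```text
$.deltas[0]: bad value
```

Emit:
send_rows(
  deltas=[
    {"dx":15,"dy":36},
    {"dx":30,"dy":72},
    {"dx":45,"dy":108},
    {"dx":60,"dy":144},
    {"dx":75,"dy":180},
  ],
)

```text
$.deltas[0]: bad value
```

Emit:
send_rows(
  deltas=[
    {"dx":15,"dy":36,"dz":15,"rx":0,"ry":0,"rz":-5},
    {"dx":30,"dy":72,"dz":30,"rx":0,"ry":0,"rz":-10},
    {"dx":45,"dy":108,"dz":45,"rx":0,"ry":0,"rz":-15},
    {"dx":60,"dy":144,"dz":60,"rx":0,"ry":0,"rz":-20},
    {"dx":75,"dy":180,"dz":75,"rx":0,"ry":0,"rz":-22.7},
  ],
  jaw=36,
)

```text
clock: 0.52
tcp_pos: [0.2235, -0.4769, 0.3172]
orientation: [-3.128, 0.281, 0.001]
contact_force: [0.0, -0.5, 2.0]
grip_width: 0.0362
gripper_force: 0.0
```

Emit:
send_rows(
  deltas=[
    {"dx":16,"dy":37,"dz":4,"rx":0,"ry":0,"rz":0},
    {"dx":32,"dy":74,"dz":8,"rx":0,"ry":0,"rz":0},
    {"dx":48,"dy":111,"dz":12,"rx":0,"ry":0,"rz":0},
    {"dx":64,"dy":148,"dz":16,"rx":0,"ry":0,"rz":0},
    {"dx":80,"dy":185,"dz":20,"rx":0,"ry":0,"rz":0},
  ],
)

```text
clock: 0.93
tcp_pos: [0.3034, -0.2919, 0.3371]
orientation: [3.129, -0.274, -0.0]
contact_force: [0.8, -0.7, -0.6]
grip_width: 0.0361
gripper_force: 0.0
```

Emit:
send_rows(
  deltas=[
    {"dx":16,"dy":37,"dz":0,"rx":0,"ry":0,"rz":0},
    {"dx":32,"dy":74,"dz":0,"rx":-1,"ry":-6,"rz":0},
    {"dx":48,"dy":111,"dz":0,"rx":-2,"ry":-12,"rz":0},
    {"dx":64,"dy":148,"dz":0,"rx":-3,"ry":-18,"rz":0},
    {"dx":80,"dy":185,"dz":0,"rx":-4,"ry":-23,"rz":0},
  ],
)

```text
clock: 1.35
tcp_pos: [0.3831, -0.1074, 0.3371]
orientation: [3.03, -0.266, 0.634]
contact_force: [0.7, -0.4, -0.2]
grip_width: 0.0359
gripper_force: 0.0
```

Emit:
send_rows(
  deltas=[
    {"dx":12,"dy":28,"dz":0,"rx":-1,"ry":-6,"rz":0},
    {"dx":24,"dy":56,"dz":0,"rx":-2,"ry":-11,"rz":0},
    {"dx":36,"dy":83,"dz":0,"rx":-3,"ry":-16,"rz":0},
    {"dx":36,"dy":83,"dz":0,"rx":-3,"ry":-16,"rz":0},
  ],
)

```text
clock: 1.68
tcp_pos: [0.426, -0.0406, 0.3296]
orientation: [2.899, -0.262, 0.969]
contact_force: [0.6, -0.9, 0.7]
grip_width: 0.0361
gripper_force: 0.0
```

```bash
cat >> h.py <<'E'
def st():
    o=r.get_obs(); M=R.from_rotvec(o["orientation"]).as_matrix()
    print("t",round(o["clock"],2),"q",np.round(o["joints"],2),"tcp",np.round(o["tcp_pos"]*1000,1),"x",M[:,0].round(3),"y",M[:,1].round(3),"z",M[:,2].round(3),"F",np.round(o["contact_force"],1))
    return o
E
python3 -c "
from h import *; st()
f=r.grab_frame('wrist'); cv2.imwrite('pics/w1.png',f['frame']); print(f['xyz'])"
```

```text
t 1.68 q [ 0.18 -0.34 -0.32  2.38  0.24  0.48 -2.08] tcp [426.  -40.6 329.6] x [ 0.786 -0.138  0.603] y [-0.185 -0.983  0.016] z [ 0.59  -0.124 -0.798] F [ 0.6 -0.9  0.7]
[ 0.39896885 -0.032978    0.47358987]
```

View pics/w1.png

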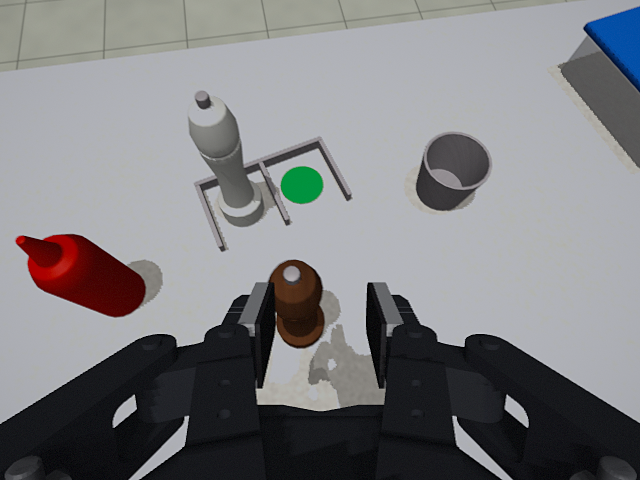

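The wrist view shows the mill at about (300,310), just ahead of the fingertips, with the bay and spot at (302,185). The finger line is parallel to the counter. The joint-2 limit holds the arm slightly short, and going lower should relieve that.

Emit:
send_rows(
  deltas=[
    {"dx":-5,"dy":0,"dz":-25,"rx":0,"ry":0,"rz":0},
    {"dx":-5,"dy":0,"dz":-50,"rx":0,"ry":0,"rz":0},
    {"dx":-5,"dy":0,"dz":-75,"rx":0,"ry":0,"rz":0},
    {"dx":-5,"dy":0,"dz":-90,"rx":0,"ry":0,"rz":0},
    {"dx":-5,"dy":0,"dz":-90,"rx":0,"ry":0,"rz":0},
  ],
)

```text
clock: 2.15
tcp_pos: [0.4187, -0.0325, 0.2807]
orientation: [2.922, -0.241, 0.944]
contact_force: [0.4, 0.9, 0.4]
grip_width: 0.036
gripper_force: 0.0
```

```bash
python3 -c "
from h import *; st()"
```

```text
t 2.15 q [ 0.78 -0.32 -0.8   2.43 -0.27  0.33 -1.57] tcp [418.7 -32.5 280.7] x [ 0.8   -0.129  0.586] y [-0.167 -0.986  0.01 ] z [ 0.576 -0.106 -0.811] F [0.4 0.9 0.4]
```

Emit:
send_rows(
  deltas=[
    {"dx":0,"dy":0,"dz":-20,"rx":0,"ry":0,"rz":0},
    {"dx":0,"dy":0,"dz":-40,"rx":0,"ry":0,"rz":0},
    {"dx":0,"dy":0,"dz":-60,"rx":0,"ry":0,"rz":0},
    {"dx":0,"dy":0,"dz":-60,"rx":0,"ry":0,"rz":0},
    {"dx":0,"dy":0,"dz":-60,"rx":0,"ry":0,"rz":0},
  ],
)

```text
clock: 2.57
tcp_pos: [0.4437, -0.0327, 0.2268]
orientation: [2.931, -0.247, 0.911]
contact_force: [-0.3, -0.7, -0.2]
grip_width: 0.0358
gripper_force: 0.0
```

```bash
python3 -c "
from h import *; st()"
```

```text
t 2.57 q [ 1.3  -0.2  -1.32  2.44 -0.29  0.17 -1.54] tcp [443.7 -32.7 226.8] x [ 0.812 -0.134  0.568] y [-0.171 -0.985  0.011] z [ 0.558 -0.106 -0.823] F [-0.3 -0.7 -0.2]
```

The 39° forward tilt can't be reached this close to the base, so I'm retreating upward. I'll push sideways first, from the +y side.

Emit:
send_rows(
  deltas=[
    {"dx":-5,"dy":0,"dz":40,"rx":1,"ry":6,"rz":0},
    {"dx":-5,"dy":0,"dz":80,"rx":2,"ry":12,"rz":0},
    {"dx":-5,"dy":0,"dz":120,"rx":3,"ry":18,"rz":0},
    {"dx":-5,"dy":30,"dz":140,"rx":4,"ry":24,"rz":0},
    {"dx":-5,"dy":60,"dz":140,"rx":5,"ry":30,"rz":0},
  ],
)

```text
clock: 2.98
tcp_pos: [0.4398, 0.012, 0.3621]
orientation: [3.094, -0.262, 0.231]
contact_force: [2.5, 2.1, -3.7]
grip_width: 0.0362
gripper_force: 0.0
```

```bash
python3 -c "
from h import *; st()"
```

```text
t 2.98 q [ 1.23 -0.14 -1.27  1.95 -0.1   1.09 -1.74] tcp [439.8  12.  362.1] x [ 0.975 -0.165  0.15 ] y [-0.169 -0.985  0.015] z [ 0.145 -0.04  -0.989] F [ 2.5  2.1 -3.7]
```

Emit:
send_rows(
  deltas=[
    {"dx":4,"dy":20,"dz":0,"rx":0,"ry":0,"rz":-7},
    {"dx":8,"dy":40,"dz":0,"rx":0,"ry":0,"rz":-14},
    {"dx":12,"dy":60,"dz":-10,"rx":0,"ry":0,"rz":-21},
    {"dx":16,"dy":80,"dz":-20,"rx":0,"ry":0,"rz":-28},
    {"dx":20,"dy":100,"dz":-30,"rx":0,"ry":0,"rz":-35},
  ],
)

```text
clock: 3.4
tcp_pos: [0.4546, 0.0908, 0.3412]
orientation: [2.98, -0.792, 0.206]
contact_force: [-0.4, -0.5, 1.4]
grip_width: 0.036
gripper_force: 0.0
```

Emit:
send_rows(
  deltas=[
    {"dx":0,"dy":0,"dz":0,"rx":0,"ry":0,"rz":-7},
    {"dx":0,"dy":0,"dz":0,"rx":0,"ry":0,"rz":-14},
    {"dx":0,"dy":0,"dz":0,"rx":0,"ry":0,"rz":-21},
    {"dx":0,"dy":0,"dz":0,"rx":0,"ry":0,"rz":-25},
  ],
)

```text
clock: 3.73
tcp_pos: [0.4534, 0.0893, 0.3314]
orientation: [2.805, -1.184, 0.17]
contact_force: [-0.6, -0.4, -0.5]
grip_width: 0.0365
gripper_force: 0.0
```

```bash
cat >> h.py <<'E'
def want(head,tilt):
    "delta rotvec (deg, world) from the measured orientation to heading/tilt"
    h,t=np.radians([head,tilt]); f=np.array([np.cos(h),np.sin(h),0]); u=np.array([0,0,1.])
    x=f*np.cos(t)+u*np.sin(t); z=f*np.sin(t)-u*np.cos(t); T=np.stack([x,np.cross(z,x),z],1)
    d=T@R.from_rotvec(r.get_obs()["orientation"]).as_matrix().T
    print("turn",np.degrees(R.from_matrix(d).as_rotvec()).round(1))
E
python3 -c "
from h import *; st(); want(-70,35); want(-70,0)"
```

```text
t 3.73 q [ 0.53  0.11 -1.01  1.9   0.26  1.19 -2.94] tcp [453.4  89.3 331.4] x [ 0.693 -0.708  0.138] y [-0.718 -0.695  0.041] z [ 0.067 -0.128 -0.99 ] F [-0.6 -0.4 -0.5]
turn [-21.9 -16.4 -23. ]
turn [  8.    2.2 -24.2]
```

Joint 7 is at its limit, so I'll turn the other way and push with the opposite (−x) side of the fingers leading.

Emit:
send_rows(
  deltas=[
    {"dx":0,"dy":8,"dz":0,"rx":0,"ry":0,"rz":7},
    {"dx":0,"dy":16,"dz":0,"rx":0,"ry":0,"rz":14},
    {"dx":0,"dy":24,"dz":0,"rx":0,"ry":0,"rz":21},
    {"dx":0,"dy":30,"dz":0,"rx":0,"ry":0,"rz":28},
    {"dx":0,"dy":30,"dz":0,"rx":0,"ry":0,"rz":35},
  ],
)

```text
clock: 4.15
tcp_pos: [0.453, 0.1209, 0.3319]
orientation: [3.07, -0.274, 0.211]
contact_force: [-0.4, 0.1, 0.6]
grip_width: 0.0355
gripper_force: 0.0
```

Emit:
send_rows(
  deltas=[
    {"dx":0,"dy":0,"dz":0,"rx":0,"ry":0,"rz":7},
    {"dx":0,"dy":0,"dz":0,"rx":0,"ry":0,"rz":14},
    {"dx":0,"dy":0,"dz":0,"rx":0,"ry":0,"rz":21},
    {"dx":0,"dy":0,"dz":0,"rx":0,"ry":0,"rz":28},
    {"dx":0,"dy":0,"dz":0,"rx":0,"ry":0,"rz":35},
  ],
)

```text
clock: 4.57
tcp_pos: [0.4533, 0.1191, 0.3319]
orientation: [3.052, 0.667, 0.231]
contact_force: [0.9, -0.1, -0.1]
grip_width: 0.0362
gripper_force: 0.0
```

Emit:
send_rows(
  deltas=[
    {"dx":0,"dy":0,"dz":0,"rx":0,"ry":0,"rz":7},
    {"dx":0,"dy":0,"dz":0,"rx":0,"ry":0,"rz":14},
    {"dx":0,"dy":0,"dz":0,"rx":0,"ry":0,"rz":21},
    {"dx":0,"dy":0,"dz":0,"rx":0,"ry":0,"rz":28},
    {"dx":0,"dy":0,"dz":0,"rx":0,"ry":0,"rz":35},
  ],
)

```text
clock: 4.98
tcp_pos: [0.4534, 0.119, 0.332]
orientation: [-2.687, -1.54, -0.224]
contact_force: [-0.0, 0.3, 0.8]
grip_width: 0.0361
gripper_force: 0.0
```

Emit:
send_rows(
  deltas=[
    {"dx":0,"dy":0,"dz":0,"rx":0,"ry":0,"rz":7},
    {"dx":0,"dy":0,"dz":0,"rx":0,"ry":0,"rz":14},
    {"dx":0,"dy":0,"dz":0,"rx":0,"ry":0,"rz":21},
    {"dx":0,"dy":0,"dz":0,"rx":0,"ry":0,"rz":28},
    {"dx":0,"dy":0,"dz":0,"rx":0,"ry":0,"rz":35},
  ],
)

```text
clock: 5.4
tcp_pos: [0.4535, 0.119, 0.3318]
orientation: [-2.073, -2.248, -0.195]
contact_force: [0.2, -0.1, 0.7]
grip_width: 0.0361
gripper_force: 0.0
```

```bash
sed -i 's/def want(head,tilt):/def want(head,tilt,flip=0):/; s/T=np.stack(\[x,np.cross(z,x),z\],1)/T=np.stack([x,np.cross(z,x),z],1)@np.diag([-1,-1,1] if flip else [1,1,1])/' h.py
python3 -c "
from h import *; st(); want(-70,37,1); want(-70,0,1)"
```

```text
t 5.4 q [ 0.84  0.16 -1.22  1.9   0.02  1.11 -0.3 ] tcp [453.5 119.  331.8] x [-0.083  0.986  0.143] y [0.996 0.078 0.041] z [ 0.029  0.146 -0.989] F [ 0.2 -0.1  0.7]
turn [-44.8  -7.4  13.8]
turn [-8.6  0.5 15.3]
```

Emit:
send_rows(
  deltas=[
    {"dx":0,"dy":-6,"dz":-20,"rx":-6.4,"ry":-1,"rz":2},
    {"dx":0,"dy":-12,"dz":-40,"rx":-12.8,"ry":-2,"rz":4},
    {"dx":0,"dy":-18,"dz":-60,"rx":-19.2,"ry":-3.1,"rz":6},
    {"dx":0,"dy":-24,"dz":-80,"rx":-25.6,"ry":-4.2,"rz":8},
    {"dx":0,"dy":-30,"dz":-100,"rx":-32,"ry":-5.3,"rz":10},
  ],
)

```text
clock: 5.82
tcp_pos: [0.4541, 0.0887, 0.2316]
orientation: [1.674, 2.194, -0.323]
contact_force: [-0.5, -0.9, -0.7]
grip_width: 0.0359
gripper_force: 0.0
```

```bash
python3 -c "
from h import *; st(); want(-70,37,1)"
```

```text
t 5.82 q [ 0.29  0.33 -1.05  2.04  0.73  1.23 -0.85] tcp [454.1  88.7 231.6] x [-0.233  0.879 -0.415] y [0.962 0.272 0.036] z [ 0.145 -0.391 -0.909] F [-0.5 -0.9 -0.7]
turn [-12.5  -1.8   4. ]
```

Emit:
send_rows(
  deltas=[
    {"dx":-1,"dy":-4,"dz":-30,"rx":-6.2,"ry":-0.9,"rz":2},
    {"dx":-2,"dy":-8,"dz":-60,"rx":-12.5,"ry":-1.8,"rz":4},
    {"dx":-3,"dy":-12,"dz":-90,"rx":-12.5,"ry":-1.8,"rz":4},
    {"dx":-4,"dy":-16,"dz":-120,"rx":-12.5,"ry":-1.8,"rz":4},
    {"dx":-5,"dy":-20,"dz":-150,"rx":-12.5,"ry":-1.8,"rz":4},
  ],
)

```text
clock: 6.23
tcp_pos: [0.4477, 0.0689, 0.0801]
orientation: [1.474, 2.11, -0.497]
contact_force: [0.1, -1.0, 0.4]
grip_width: 0.0361
gripper_force: 0.0
```

Emit:
send_rows(
  deltas=[
    {"dx":0,"dy":-3,"dz":-10,"rx":0,"ry":0,"rz":0},
    {"dx":0,"dy":-6,"dz":-20,"rx":0,"ry":0,"rz":0},
    {"dx":0,"dy":-9,"dz":-30,"rx":0,"ry":0,"rz":0},
    {"dx":0,"dy":-12,"dz":-40,"rx":0,"ry":0,"rz":0},
    {"dx":0,"dy":-12,"dz":-40,"rx":0,"ry":0,"rz":0},
  ],
)

```text
clock: 6.65
tcp_pos: [0.4486, 0.0558, 0.0412]
orientation: [1.479, 2.106, -0.493]
contact_force: [-0.4, -0.7, 0.3]
grip_width: 0.036
gripper_force: 0.0
```

```bash
python3 -c "
from h import *; st(); want(-70,37,1)
f=r.grab_frame('scene'); cv2.imwrite('pics/s2.png',cv2.resize(f['frame'][0:320,120:520],None,fx=2,fy=1.875)[:600])"
```

```text
t 6.65 q [-0.02  0.73 -0.82  2.2   1.19  1.25 -1.35] tcp [448.6  55.8  41.2] x [-0.272  0.754 -0.598] y [ 0.941  0.339 -0.001] z [ 0.202 -0.563 -0.801] F [-0.4 -0.7  0.3]
turn [-0.2 -0.1  0.2]
```

View pics/s2.png

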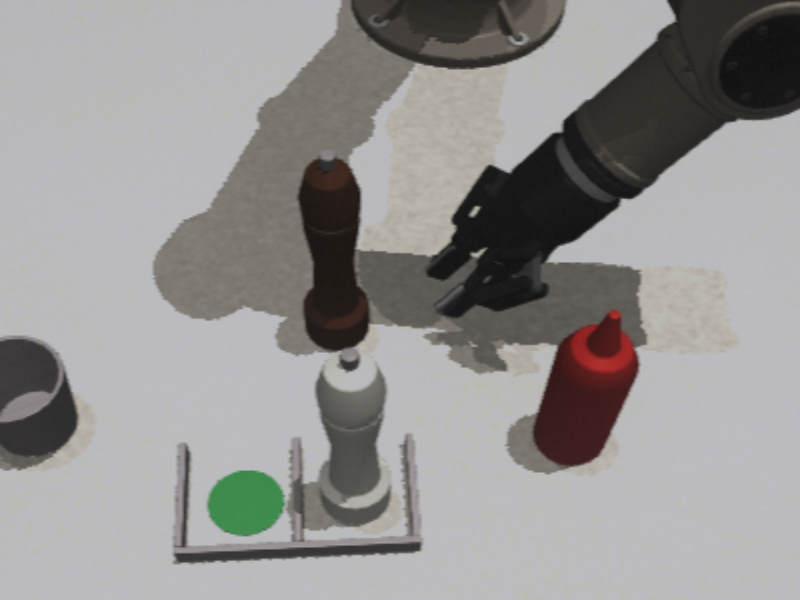

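Emit:
send_rows(
  deltas=[
    {"dx":0,"dy":0,"dz":-9,"rx":0,"ry":0,"rz":0},
    {"dx":4,"dy":-11,"dz":-18,"rx":0,"ry":0,"rz":0},
    {"dx":8,"dy":-22,"dz":-18,"rx":0,"ry":0,"rz":0},
    {"dx":12,"dy":-33,"dz":-18,"rx":0,"ry":0,"rz":0},
    {"dx":15,"dy":-41,"dz":-18,"rx":0,"ry":0,"rz":0},
  ],
)

```text
clock: 7.12
tcp_pos: [0.4642, 0.0143, 0.0242]
orientation: [1.479, 2.105, -0.491]
contact_force: [0.0, -0.1, 0.6]
grip_width: 0.0358
gripper_force: 0.0
```

Emit:
send_rows(
  deltas=[
    {"dx":1,"dy":-3,"dz":0,"rx":0,"ry":0,"rz":0},
    {"dx":2,"dy":-6,"dz":0,"rx":0,"ry":0,"rz":0},
    {"dx":3,"dy":-9,"dz":0,"rx":0,"ry":0,"rz":0},
    {"dx":4,"dy":-12,"dz":0,"rx":0,"ry":0,"rz":0},
    {"dx":5,"dy":-15,"dz":0,"rx":0,"ry":0,"rz":0},
  ],
)

```text
clock: 7.53
tcp_pos: [0.4689, 0.0011, 0.0239]
orientation: [1.478, 2.107, -0.49]
contact_force: [0.3, 0.8, 0.5]
grip_width: 0.0362
gripper_force: 0.1
```

```bash
cat >> h.py <<'E'
MK=np.array([.6711,-.0662]); C,S=np.cos(np.radians(13.96)),np.sin(np.radians(13.96)); RW=np.array([[C,-S],[S,C]])
def mill(w,im,ref=(.48,-.03),rad=.06):
    "head circle of the dark mill from a top-camera cloud, world and rack-marker frames"
    b=im.astype(int); brown=(b[...,2]>b[...,0]+12)&(b.sum(-1)<260)
    m=brown&(w[...,2]>.175)&(w[...,2]<.23)&(np.hypot(w[...,0]-ref[0],w[...,1]-ref[1])<rad)
    n=brown&(w[...,2]>.02)&(w[...,2]<.036)&(np.hypot(w[...,0]-ref[0],w[...,1]-ref[1])<rad)
    for k,s in(("head",w[m]),("foot",w[n])):
        if len(s)<10: print(k,"few",len(s)); continue
        (x,y),q=cv2.minEnclosingCircle(s[:,:2].astype(np.float32)); p=np.array([x,y])
        print(k,len(s),"world",p.round(4),"r",round(q,4),"marker frame",((p-MK)@RW).round(4))
E
python3 -c "
from h import *; st()
f=r.grab_frame('top'); w=cloud(f); mill(np.load('top0.npy'),cv2.imread('pics/top0.png')); mill(w,f['frame'])
cv2.imwrite('pics/t3.png',cv2.resize(f['frame'][150:330,220:460],None,fx=3,fy=3))"
```

```text
t 7.53 q [ 0.07  0.74 -0.76  2.22  1.29  1.19 -1.31] tcp [468.9   1.1  23.9] x [-0.273  0.754 -0.598] y [0.94  0.341 0.   ] z [ 0.204 -0.562 -0.802] F [0.3 0.8 0.5]
head 250 world [ 0.4775 -0.0334] r 0.0195 marker frame [-0.18    0.0785]
foot 54 world [ 0.4799 -0.0319] r 0.0266 marker frame [-0.1773  0.0794]
head 289 world [ 0.4773 -0.031 ] r 0.0205 marker frame [-0.1796  0.0809]
foot 32 world [ 0.4801 -0.0302] r 0.0256 marker frame [-0.1766  0.081 ]
```

Emit:
send_rows(
  deltas=[
    {"dx":2,"dy":-3,"dz":0,"rx":0,"ry":0,"rz":0},
    {"dx":4,"dy":-6,"dz":0,"rx":0,"ry":0,"rz":0},
    {"dx":7,"dy":-9,"dz":0,"rx":0,"ry":0,"rz":0},
    {"dx":10,"dy":-12,"dz":0,"rx":0,"ry":0,"rz":0},
    {"dx":13,"dy":-15,"dz":0,"rx":0,"ry":0,"rz":0},
  ],
)

```text
clock: 8.0
tcp_pos: [0.482, -0.0141, 0.0237]
orientation: [1.478, 2.107, -0.49]
contact_force: [-2.7, 2.5, 0.7]
grip_width: 0.0362
gripper_force: 1.8
```

Emit:
send_rows(
  deltas=[
    {"dx":3,"dy":-3,"dz":0,"rx":0,"ry":0,"rz":0},
    {"dx":6,"dy":-6,"dz":0,"rx":0,"ry":0,"rz":0},
    {"dx":9,"dy":-8,"dz":0,"rx":0,"ry":0,"rz":0},
    {"dx":12,"dy":-11,"dz":0,"rx":0,"ry":0,"rz":0},
    {"dx":15,"dy":-14,"dz":0,"rx":0,"ry":0,"rz":0},
  ],
)

```text
clock: 8.42
tcp_pos: [0.497, -0.0283, 0.0237]
orientation: [1.479, 2.107, -0.491]
contact_force: [-3.8, 1.6, 2.2]
grip_width: 0.0361
gripper_force: 1.7
```

```bash
python3 -c "
from h import *; st()
f=r.grab_frame('top'); w=cloud(f); mill(w,f['frame'],(.5,-.06),.07)
cv2.imwrite('pics/t4.png',cv2.resize(f['frame'][150:330,220:460],None,fx=3,fy=3))"
```

```text
t 8.42 q [ 0.13  0.74 -0.73  2.18  1.33  1.16 -1.23] tcp [497.  -28.3  23.7] x [-0.273  0.754 -0.598] y [ 0.94  0.34 -0.  ] z [ 0.203 -0.562 -0.802] F [-3.8  1.6  2.2]
head 294 world [ 0.5067 -0.0601] r 0.0205 marker frame [-0.1581  0.0456]
foot 59 world [ 0.509  -0.0599] r 0.027 marker frame [-0.1558  0.0452]
```

View pics/t4.png

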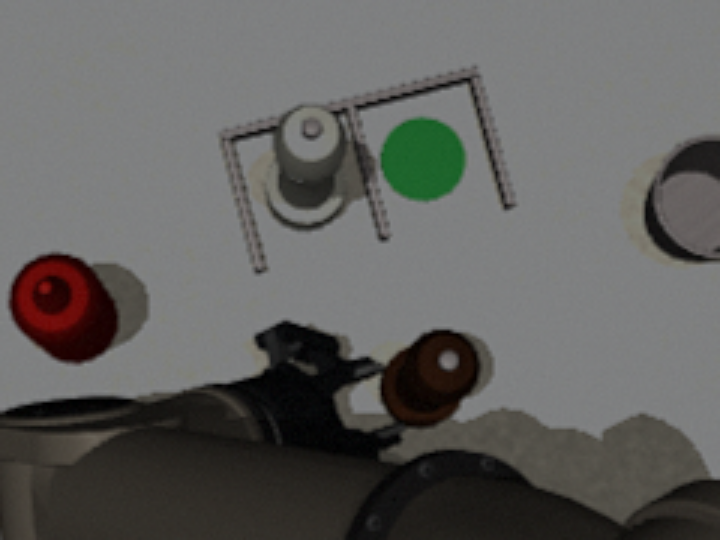

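The mill foot sits between both fingertips near (410,385), with about 4 N of contact force, and everything else is untouched. I'll keep pushing along the same line.

Emit:
send_rows(
  deltas=[
    {"dx":3,"dy":-3,"dz":0,"rx":0,"ry":0,"rz":0},
    {"dx":6,"dy":-5,"dz":0,"rx":0,"ry":0,"rz":0},
    {"dx":9,"dy":-8,"dz":0,"rx":0,"ry":0,"rz":0},
    {"dx":12,"dy":-11,"dz":0,"rx":0,"ry":0,"rz":0},
    {"dx":15,"dy":-14,"dz":0,"rx":0,"ry":0,"rz":0},
  ],
)

```text
clock: 8.88
tcp_pos: [0.5121, -0.0423, 0.0238]
orientation: [1.478, 2.107, -0.49]
contact_force: [-2.3, 2.6, 0.9]
grip_width: 0.0359
gripper_force: 1.7
```

Emit:
send_rows(
  deltas=[
    {"dx":3,"dy":-3,"dz":0,"rx":0,"ry":0,"rz":0},
    {"dx":6,"dy":-5,"dz":0,"rx":0,"ry":0,"rz":0},
    {"dx":9,"dy":-8,"dz":0,"rx":0,"ry":0,"rz":0},
    {"dx":12,"dy":-11,"dz":0,"rx":0,"ry":0,"rz":0},
    {"dx":15,"dy":-14,"dz":0,"rx":0,"ry":0,"rz":0},
  ],
)

```text
clock: 9.3
tcp_pos: [0.5271, -0.0563, 0.0238]
orientation: [1.478, 2.107, -0.49]
contact_force: [-2.8, 2.6, -0.4]
grip_width: 0.0359
gripper_force: 1.7
```

Emit:
send_rows(
  deltas=[
    {"dx":3,"dy":-3,"dz":0,"rx":0,"ry":0,"rz":0},
    {"dx":6,"dy":-5,"dz":0,"rx":0,"ry":0,"rz":0},
    {"dx":8,"dy":-7,"dz":0,"rx":0,"ry":0,"rz":0},
    {"dx":10,"dy":-9,"dz":0,"rx":0,"ry":0,"rz":0},
    {"dx":10,"dy":-9,"dz":0,"rx":0,"ry":0,"rz":0},
  ],
)

```text
clock: 9.72
tcp_pos: [0.5372, -0.0655, 0.0239]
orientation: [1.479, 2.106, -0.491]
contact_force: [-0.6, 0.7, -0.1]
grip_width: 0.0365
gripper_force: 0.8
```

```bash
python3 -c "
from h import *; st()
f=r.grab_frame('top'); w=cloud(f); mill(w,f['frame'],(.545,-.09),.07)
cv2.imwrite('pics/t5.png',cv2.resize(f['frame'][150:330,220:460],None,fx=3,fy=3))"
```

```text
t 9.72 q [ 0.19  0.75 -0.69  2.12  1.37  1.13 -1.13] tcp [537.2 -65.5  23.9] x [-0.272  0.754 -0.598] y [0.941 0.339 0.   ] z [ 0.203 -0.562 -0.801] F [-0.6  0.7 -0.1]
head 297 world [ 0.5481 -0.0961] r 0.0191 marker frame [-0.1265  0.0007]
foot 59 world [ 0.549  -0.0965] r 0.027 marker frame [-0.1258  0.    ]
```

Emit:
send_rows(
  deltas=[
    {"dx":-4,"dy":10,"dz":0,"rx":0,"ry":0,"rz":0},
    {"dx":-12,"dy":33,"dz":5,"rx":0,"ry":0,"rz":0},
    {"dx":-20,"dy":56,"dz":15,"rx":0,"ry":0,"rz":0},
    {"dx":-28,"dy":78,"dz":30,"rx":0,"ry":0,"rz":0},
    {"dx":-36,"dy":85,"dz":30,"rx":0,"ry":0,"rz":7},
  ],
)

```text
clock: 10.18
tcp_pos: [0.5039, 0.0265, 0.056]
orientation: [1.339, 2.181, -0.432]
contact_force: [0.9, 1.5, -0.2]
grip_width: 0.0363
gripper_force: 0.0
```

Emit:
send_rows(
  deltas=[
    {"dx":0,"dy":0,"dz":0,"rx":0,"ry":0,"rz":7},
    {"dx":0,"dy":0,"dz":0,"rx":0,"ry":0,"rz":14},
    {"dx":0,"dy":0,"dz":0,"rx":0,"ry":0,"rz":21},
    {"dx":0,"dy":0,"dz":0,"rx":0,"ry":0,"rz":28},
    {"dx":0,"dy":0,"dz":0,"rx":0,"ry":0,"rz":35},
  ],
)

```text
clock: 10.6
tcp_pos: [0.5003, 0.0215, 0.0541]
orientation: [0.6, 2.439, -0.199]
contact_force: [1.4, -0.0, -0.1]
grip_width: 0.0361
gripper_force: 0.0
```

Emit:
send_rows(
  deltas=[
    {"dx":0,"dy":0,"dz":0,"rx":0,"ry":0,"rz":7},
    {"dx":0,"dy":0,"dz":0,"rx":0,"ry":0,"rz":14},
    {"dx":0,"dy":0,"dz":0,"rx":0,"ry":0,"rz":21},
    {"dx":0,"dy":0,"dz":0,"rx":0,"ry":0,"rz":28},
    {"dx":0,"dy":0,"dz":0,"rx":0,"ry":0,"rz":35},
  ],
)

```text
clock: 11.02
tcp_pos: [0.5131, 0.0197, 0.0524]
orientation: [0.047, 2.529, -0.027]
contact_force: [1.1, 0.1, 0.4]
grip_width: 0.0359
gripper_force: 0.0
```

```bash
python3 -c "
from h import *; st(); want(14,35,1)"
```

```text
t 11.02 q [ 0.85  1.04 -1.41  2.43  1.99  1.15 -0.26] tcp [513.1  19.7  52.4] x [-0.818  0.028 -0.575] y [ 0.04   0.999 -0.008] z [ 0.574 -0.03  -0.818] F [1.1 0.1 0.4]
turn [ 0.5  0.1 16.3]
```

Emit:
send_rows(
  deltas=[
    {"dx":-4,"dy":-10,"dz":0,"rx":0,"ry":0,"rz":4},
    {"dx":-8,"dy":-20,"dz":0,"rx":0,"ry":0,"rz":8},
    {"dx":-12,"dy":-30,"dz":0,"rx":0,"ry":0,"rz":12},
    {"dx":-16,"dy":-40,"dz":0,"rx":0,"ry":0,"rz":16},
    {"dx":-16,"dy":-40,"dz":0,"rx":0,"ry":0,"rz":16},
  ],
)

```text
clock: 11.43
tcp_pos: [0.5029, -0.0237, 0.0543]
orientation: [-0.302, 2.516, 0.082]
contact_force: [-0.1, -0.4, -0.1]
grip_width: 0.0359
gripper_force: 0.0
```

```bash
python3 -c "
from h import *; st(); want(14,35,1)"
```

```text
t 11.43 q [ 1.13  1.02 -1.41  2.44  2.    0.82  0.19] tcp [502.9 -23.7  54.3] x [-0.796 -0.197 -0.572] y [-0.234  0.972 -0.009] z [ 0.558  0.126 -0.82 ] F [-0.1 -0.4 -0.1]
turn [0.5 0.  0.5]
```

Emit:
send_rows(
  deltas=[
    {"dx":-2,"dy":-5,"dz":5,"rx":0,"ry":0,"rz":0},
    {"dx":-5,"dy":-12,"dz":10,"rx":0,"ry":0,"rz":0},
    {"dx":-8,"dy":-20,"dz":10,"rx":0,"ry":0,"rz":0},
    {"dx":-10,"dy":-26,"dz":10,"rx":0,"ry":0,"rz":0},
    {"dx":-10,"dy":-26,"dz":10,"rx":0,"ry":0,"rz":0},
  ],
)

```text
clock: 11.85
tcp_pos: [0.4959, -0.0472, 0.0653]
orientation: [-0.304, 2.516, 0.085]
contact_force: [0.2, -0.1, 0.6]
grip_width: 0.036
gripper_force: 0.0
```

```bash
python3 -c "
from h import *; o=st(); want(14,35,1)
print(((o['tcp_pos'][:2]-[.549,-.0965])@RW*1000).round(1))"
```

```text
t 11.85 q [ 1.21  0.97 -1.41  2.44  1.96  0.73  0.26] tcp [495.9 -47.2  65.3] x [-0.796 -0.198 -0.572] y [-0.236  0.972 -0.008] z [ 0.558  0.129 -0.82 ] F [ 0.2 -0.1  0.6]
turn [0.5 0.  0.3]
[-39.7  60.7]
```

Emit:
send_rows(
  deltas=[
    {"dx":-2,"dy":-12,"dz":0,"rx":0,"ry":0,"rz":0},
    {"dx":-2,"dy":-25,"dz":0,"rx":0,"ry":0,"rz":0},
    {"dx":-1,"dy":-38,"dz":0,"rx":0,"ry":0,"rz":0},
    {"dx":0,"dy":-50,"dz":0,"rx":0,"ry":0,"rz":0},
    {"dx":0,"dy":-62,"dz":0,"rx":0,"ry":0,"rz":0},
  ],
)

```text
clock: 12.27
tcp_pos: [0.4963, -0.1082, 0.0655]
orientation: [-0.307, 2.515, 0.088]
contact_force: [0.1, -0.2, -0.8]
grip_width: 0.036
gripper_force: 0.0
```

```bash
python3 -c "
from h import *; o=st(); want(14,35,1)
print(((o['tcp_pos'][:2]-[.549,-.0965])@RW*1000).round(1))
f=r.grab_frame('top'); w=cloud(f); mill(w,f['frame'],(.545,-.09),.07)
cv2.imwrite('pics/t6.png',cv2.resize(f['frame'][150:330,220:460],None,fx=3,fy=3))"
```

```text
t 12.27 q [ 1.34  0.93 -1.35  2.39  1.9   0.58  0.45] tcp [ 496.3 -108.2   65.5] x [-0.795 -0.199 -0.573] y [-0.238  0.971 -0.006] z [ 0.558  0.131 -0.82 ] F [ 0.1 -0.2 -0.8]
turn [0.4 0.  0.2]
[-53.9   1.3]
head 253 world [ 0.5478 -0.0958] r 0.0182 marker frame [-0.1268  0.0011]
foot 58 world [ 0.5489 -0.0972] r 0.0274 marker frame [-0.1261 -0.0006]
```

View pics/t6.png

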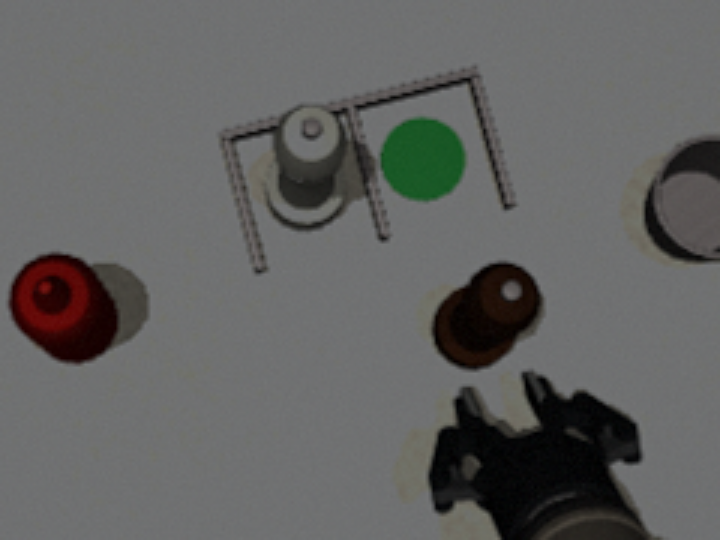

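The fingers are lined up behind the mill, whose foot is near (470,335) and on the bay's axis. I'll lower the tool and push along the rack's x.

Emit:
send_rows(
  deltas=[
    {"dx":0,"dy":0,"dz":-12,"rx":0,"ry":0,"rz":0},
    {"dx":0,"dy":-1,"dz":-24,"rx":0,"ry":0,"rz":0},
    {"dx":0,"dy":-1,"dz":-36,"rx":0,"ry":0,"rz":0},
    {"dx":0,"dy":-1,"dz":-41,"rx":0,"ry":0,"rz":0},
    {"dx":0,"dy":-1,"dz":-41,"rx":0,"ry":0,"rz":0},
  ],
)

```text
clock: 12.73
tcp_pos: [0.4956, -0.1081, 0.0235]
orientation: [-0.307, 2.517, 0.09]
contact_force: [0.7, 0.0, -1.0]
grip_width: 0.036
gripper_force: 0.0
```

Emit:
send_rows(
  deltas=[
    {"dx":3,"dy":1,"dz":0,"rx":0,"ry":0,"rz":0},
    {"dx":6,"dy":1.5,"dz":0,"rx":0,"ry":0,"rz":0},
    {"dx":9,"dy":2,"dz":0,"rx":0,"ry":0,"rz":0},
    {"dx":13,"dy":3,"dz":0,"rx":0,"ry":0,"rz":0},
    {"dx":17,"dy":4,"dz":0,"rx":0,"ry":0,"rz":0},
  ],
)

```text
clock: 13.15
tcp_pos: [0.5136, -0.1057, 0.025]
orientation: [-0.307, 2.515, 0.085]
contact_force: [0.4, -0.6, -0.1]
grip_width: 0.0358
gripper_force: 0.0
```

Emit:
send_rows(
  deltas=[
    {"dx":4,"dy":1,"dz":0,"rx":0,"ry":0,"rz":0},
    {"dx":8,"dy":2,"dz":0,"rx":0,"ry":0,"rz":0},
    {"dx":12,"dy":3,"dz":0,"rx":0,"ry":0,"rz":0},
    {"dx":16,"dy":4,"dz":0,"rx":0,"ry":0,"rz":0},
    {"dx":20,"dy":5,"dz":0,"rx":0,"ry":0,"rz":0},
  ],
)

```text
clock: 13.57
tcp_pos: [0.5325, -0.1004, 0.0243]
orientation: [-0.307, 2.516, 0.086]
contact_force: [-5.8, -1.0, 3.7]
grip_width: 0.0361
gripper_force: 3.1
```

```bash
python3 -c "
from h import *; o=st(); print('tcp marker',((o['tcp_pos'][:2]-MK)@RW*1000).round(1))
f=r.grab_frame('top'); w=cloud(f); mill(w,f['frame'],(.57,-.09),.07)"
```

```text
t 13.57 q [ 1.24  1.06 -1.29  2.33  2.02  0.66  0.4 ] tcp [ 532.5 -100.4   24.3] x [-0.796 -0.199 -0.572] y [-0.238  0.971 -0.007] z [ 0.557  0.13  -0.82 ] F [-5.8 -1.   3.7]
tcp marker [-142.7    0.3]
head 252 world [ 0.5635 -0.0913] r 0.0187 marker frame [-0.1105  0.0017]
foot 57 world [ 0.5645 -0.0921] r 0.0267 marker frame [-0.1097  0.0006]
```

Emit:
send_rows(
  deltas=[
    {"dx":4,"dy":1,"dz":0,"rx":0,"ry":0,"rz":0},
    {"dx":8,"dy":2,"dz":0,"rx":0,"ry":0,"rz":0},
    {"dx":12,"dy":3,"dz":0,"rx":0,"ry":0,"rz":0},
    {"dx":16,"dy":4,"dz":0,"rx":0,"ry":0,"rz":0},
    {"dx":20,"dy":5,"dz":0,"rx":0,"ry":0,"rz":0},
  ],
)

```text
clock: 14.03
tcp_pos: [0.5525, -0.0954, 0.0242]
orientation: [-0.307, 2.516, 0.087]
contact_force: [-5.9, -1.0, 4.4]
grip_width: 0.036
gripper_force: 3.0
```

Emit:
send_rows(
  deltas=[
    {"dx":4,"dy":1,"dz":0,"rx":0,"ry":0,"rz":0},
    {"dx":8,"dy":2,"dz":0,"rx":0,"ry":0,"rz":0},
    {"dx":12,"dy":3,"dz":0,"rx":0,"ry":0,"rz":0},
    {"dx":16,"dy":4,"dz":0,"rx":0,"ry":0,"rz":0},
    {"dx":20,"dy":5,"dz":0,"rx":0,"ry":0,"rz":0},
  ],
)

```text
clock: 14.45
tcp_pos: [0.5725, -0.0904, 0.0243]
orientation: [-0.307, 2.516, 0.087]
contact_force: [-5.1, -1.6, 4.6]
grip_width: 0.0364
gripper_force: 3.0
```

Emit:
send_rows(
  deltas=[
    {"dx":4,"dy":1,"dz":0,"rx":0,"ry":0,"rz":0},
    {"dx":8,"dy":2,"dz":0,"rx":0,"ry":0,"rz":0},
    {"dx":12,"dy":3,"dz":0,"rx":0,"ry":0,"rz":0},
    {"dx":16,"dy":4,"dz":0,"rx":0,"ry":0,"rz":0},
    {"dx":20,"dy":5,"dz":0,"rx":0,"ry":0,"rz":0},
  ],
)

```text
clock: 14.87
tcp_pos: [0.5925, -0.0854, 0.0242]
orientation: [-0.307, 2.516, 0.087]
contact_force: [-5.5, -1.8, 4.8]
grip_width: 0.0359
gripper_force: 3.0
```

```bash
python3 -c "
from h import *; o=st(); print('tcp marker',((o['tcp_pos'][:2]-MK)@RW*1000).round(1))
f=r.grab_frame('top'); w=cloud(f); mill(w,f['frame'],(.62,-.08),.07)
cv2.imwrite('pics/t7.png',cv2.resize(f['frame'][150:330,220:460],None,fx=3,fy=3))"
```

```text
t 14.87 q [ 1.12  1.07 -1.26  2.22  1.96  0.67  0.43] tcp [592.5 -85.4  24.2] x [-0.796 -0.199 -0.572] y [-0.238  0.971 -0.007] z [ 0.557  0.131 -0.82 ] F [-5.5 -1.8  4.8]
tcp marker [-80.9   0.4]
head 250 world [ 0.624  -0.0759] r 0.0193 marker frame [-0.0481  0.002 ]
foot 57 world [ 0.6253 -0.0774] r 0.0277 marker frame [-0.0471  0.0002]
```

View pics/t7.png

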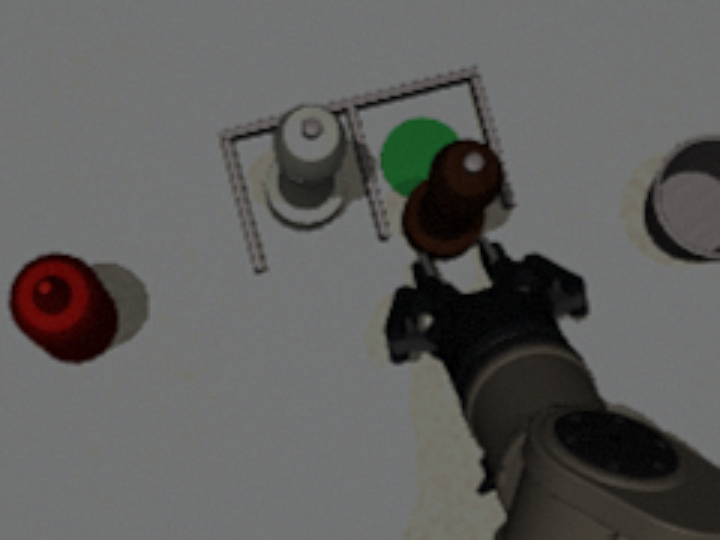

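The foot is entering the bay on its centre line, with clearance to both dividers. About 40 mm remains.

Emit:
send_rows(
  deltas=[
    {"dx":4,"dy":1,"dz":0,"rx":0,"ry":0,"rz":0},
    {"dx":8,"dy":2,"dz":0,"rx":0,"ry":0,"rz":0},
    {"dx":12,"dy":3,"dz":0,"rx":0,"ry":0,"rz":0},
    {"dx":16,"dy":4,"dz":0,"rx":0,"ry":0,"rz":0},
    {"dx":20,"dy":5,"dz":0,"rx":0,"ry":0,"rz":0},
  ],
)

```text
clock: 15.33
tcp_pos: [0.6129, -0.0806, 0.0242]
orientation: [-0.307, 2.516, 0.086]
contact_force: [-3.5, -0.9, 2.4]
grip_width: 0.036
gripper_force: 2.6
```

Emit:
send_rows(
  deltas=[
    {"dx":4,"dy":1,"dz":0,"rx":0,"ry":0,"rz":0},
    {"dx":8,"dy":2,"dz":0,"rx":0,"ry":0,"rz":0},
    {"dx":12,"dy":3,"dz":0,"rx":0,"ry":0,"rz":0},
    {"dx":16,"dy":4,"dz":0,"rx":0,"ry":0,"rz":0},
    {"dx":19,"dy":5,"dz":0,"rx":0,"ry":0,"rz":0},
  ],
)

```text
clock: 15.75
tcp_pos: [0.6325, -0.0756, 0.0244]
orientation: [-0.306, 2.515, 0.086]
contact_force: [-3.4, -1.4, 0.2]
grip_width: 0.036
gripper_force: 2.0
```

Emit:
send_rows(
  deltas=[
    {"dx":-4,"dy":-1,"dz":0,"rx":0,"ry":0,"rz":0},
    {"dx":-12,"dy":-3,"dz":0,"rx":0,"ry":0,"rz":0},
    {"dx":-25,"dy":-6,"dz":2,"rx":0,"ry":0,"rz":0},
    {"dx":-42,"dy":-10,"dz":5,"rx":0,"ry":0,"rz":0},
    {"dx":-60,"dy":-15,"dz":10,"rx":0,"ry":0,"rz":0},
  ],
)

```text
clock: 16.17
tcp_pos: [0.5709, -0.0904, 0.0344]
orientation: [-0.307, 2.515, 0.088]
contact_force: [1.4, -0.5, -0.0]
grip_width: 0.0361
gripper_force: 0.0
```

```bash
python3 -c "
from h import *; o=st(); print('tcp marker',((o['tcp_pos'][:2]-MK)@RW*1000).round(1))
f=r.grab_frame('top'); w=cloud(f); mill(w,f['frame'],(.66,-.07),.07)
cv2.imwrite('pics/t8.png',cv2.resize(f['frame'][150:330,220:460],None,fx=3,fy=3))"
```

```text
t 16.17 q [ 1.17  1.04 -1.28  2.26  1.95  0.66  0.43] tcp [570.9 -90.4  34.4] x [-0.795 -0.199 -0.573] y [-0.239  0.971 -0.007] z [ 0.558  0.131 -0.82 ] F [ 1.4 -0.5 -0. ]
tcp marker [-103.1    0.7]
head 239 world [ 0.6654 -0.0646] r 0.0195 marker frame [-0.0051  0.0029]
foot 54 world [ 0.6653 -0.0672] r 0.0269 marker frame [-0.0058  0.0004]
```

View pics/t8.png

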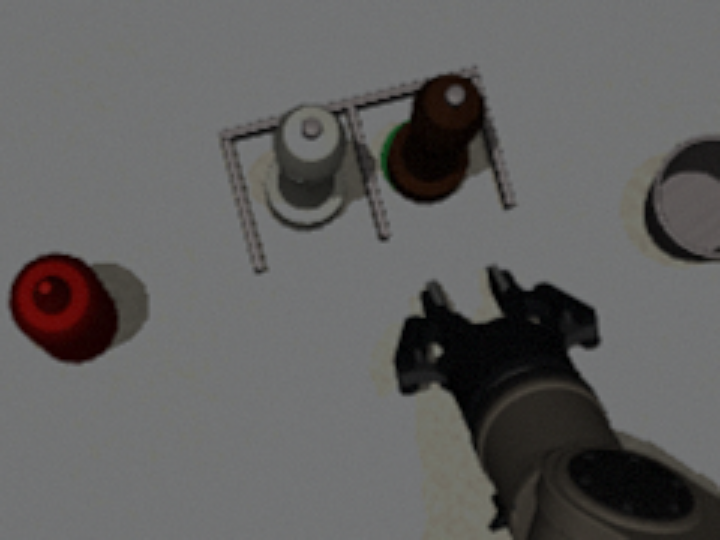

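The mill stands upright on the green spot, its foot near (427,165) and fully between the rails. The gripper is clear and the other objects haven't moved, so I'm handing in.

```bash
python3 -c "
from h import *; print(r.hand_in())"
```

```text
the job is handed in; nothing more can be done
None
```

The job is handed in: the pepper mill stands upright in the green-spot bay, about 6 mm short of the spot's centre by the last camera measurement. The gripper is clear and the other objects look unmoved; the hand-in returned no verdict.

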